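Snap the terminal covers shut, then hold the sprung hood near balance

TASK

Make the terminals safe: press both snap covers of the grey terminal box down until they click and stay shut, and only then open the test chamber. Grip the bar of its sprung hood, raise the hood just past the balance point where the springs would carry it up (never let it swing right up to its stop), then ease it back and finish still holding the bar, with the hood at rest just below the balance point, a few degrees short of it. Leave everything else on the bench where it stands; the job ends while holding, nothing is let go.

Things in the scene. Friction and masses are not known exactly. Their poses are not given: they have to be found in the camera images.
- chamber: White bench test chamber, fixed, an open-topped box 200 (its x) x 240 (its y) mm, 95 mm high, closed by a hood with a clear window, 112 mm high in all with the hood shut. Origin: centre of its underside on the table. Its +x points from its front (the bar side, towards the robot) to the hinge side; z up. With its rear hinge strip it reaches from x = -100 to +124 mm.
- hood_angle (a joint): Angle of the chamber's hood, rad: 0 = shut (level), grows as the bar side rises, hard stop at 1.30. The hood (about 0.85 kg with its bar) is counterbalanced by springs; its balance point is at 0.80 rad (46 degrees). Below that it sinks shut by itself if let go, above it swings up to the stop by itself. The force needed at the bar is always under 2 N. 'Just below the balance point' is 0.60 to 0.78 rad.
- hood_hinge (a point): Middle of the hood's hinge line, which runs along the chamber's y at the chamber's x = +100 mm, z = 98 mm. The hood turns about it.
- hood_grip (a point): Middle of the hood's grip bar, on the bar's centre line; moves with the hood. Hood shut: at the chamber's x = -150, y = 0, z = 105 mm, that is 250 mm in front of and 7 mm above the hinge line.
- hood: The hood: a white frame 200 x 246 x 10 mm with a clear window, and at its front a steel grip bar: round, 12 mm thick, 140 mm long, parallel to the hinge, free all round, its centre line 50 mm in front of the hood's front edge, carried by two 10 mm round side arms at its ends. Origin on the hinge line (same as point hood_hinge); its y along the hinge, its -x towards the bar. The round bar can turn between the fingers while the hood rises.
- terminal_box: Grey terminal box, fixed, 110 (its x) x 190 (its y) mm, flat top at 45 mm, with two white snap covers on top side by side along its y. Origin: centre of its underside on the table; z up; its -x side is the front, towards the robot.
- cover_l (a joint): Angle of the left (+y of the box) snap cover, rad: 0 = shut flat on the box top, 0.75 = stop, where it starts, standing open. It opens upward about an edge parallel to the box's y, at the far (+x) side, so its outer face looks up and to +x when open. Pressed down below about 0.2 its detent snaps it shut and holds it; released above that it springs open again to its stop. About 5 N near its free edge is enough.
- cover_l_hinge (a point): Middle of that cover's hinge edge, at the box's x = +32, y = +46 mm, 50 mm above the table (level with the shut cover's outer face). The cover is 64 mm long from the hinge towards the box's -x, 56 mm wide, 4 mm thick.
- cover_l_press (a point): Point on that cover's outer face, 45 mm from the hinge edge, middle of its width; moves with the cover. When shut it is 50 mm above the table.
- cover_r (a joint): Angle of the right (-y of the box) snap cover, rad: 0 = shut flat on the box top, 0.75 = stop, where it starts, standing open. It opens upward about an edge parallel to the box's y, at the far (+x) side, so its outer face looks up and to +x when open. Pressed down below about 0.2 its detent snaps it shut and holds it; released above that it springs open again to its stop. About 5 N near its free edge is enough.
- cover_r_hinge (a point): Middle of that cover's hinge edge, at the box's x = +32, y = -46 mm, 50 mm above the table (level with the shut cover's outer face). The cover is 64 mm long from the hinge towards the box's -x, 56 mm wide, 4 mm thick.
- cover_r_press (a point): Point on that cover's outer face, 45 mm from the hinge edge, middle of its width; moves with the cover. When shut it is 50 mm above the table.
- flux_jar: Bystander, to be left where it stands: small amber jar with black cap, 36 mm across, 42 mm high. Origin near the middle of its underside.
- screwdriver: Bystander, to be left where it stands: screwdriver 130 mm long, lying. Origin near its middle.
- heatsink: Bystander, to be left where it stands: finned aluminium heat sink 50 x 60 x 25 mm. Origin near the middle of its underside.
- solder_spool: Bystander, to be left where it stands: steel spool 52 mm across, 40 mm high. Origin near the middle of its underside.
- mug: Bystander, to be left where it stands: white mug 80 mm across, 90 mm high. Origin near the middle of its underside.
- parts_tray: Bystander, to be left where it stands: low blue tray 90 x 140 x 30 mm. Origin near the middle of its underside.
- wrench: Bystander, to be left where it stands: wrench 140 mm long, lying. Origin near its middle.

How it is judged:
By the outcome, as a careful person would: the job done as asked, in the order asked, and still so for the second after the job is handed in, while the arm keeps its last pose, push and grip.
It also fails if it takes over 58 s, if anything falls off the work surface, if the arm or the gripper's body presses on something with over 40 N, if the wrist force passes 120 N, or if a joint passes its speed limit or range.

ROBOT

A 6-joint arm with a two-finger parallel gripper is mounted at the origin on the work surface. World frame = base frame: x ahead of the robot, y to its left, z up, the work surface at z = 0. Lengths are in m, angles in rad, forces in N, time in s.
With the tool pointing down it reaches from about 0.35 to 0.875 m from the base axis. Payload 15.5 kg.
Tool frame: the origin (TCP) lies at the very end of the fingers, on their centre line; the grasp point (between the pads) lies 19 mm behind it; z points along the fingers, y is the direction in which the jaws open and shut (so a half turn about z gives the same grasp; the last joint's range is limited). The gripper opens to 85 mm and grips with 20 to 120 N. Pads are 22 mm wide; open, the fingers measure 114 mm over their backs; the gripper's body (76 mm by 85 mm) begins 54 mm behind the grasp point. The pads swing forward as they close: fully open they stand 13 mm farther back than shut.
Start: joints at [1.01, 0.494, 1.345, -0, 1.302, -0.096], TCP at [0.28, 0.559, 0.231] pointing down, gripper open.
Joint ranges: [-2.91, 2.91], [-0.82, 2.16], [0.22, 2.67], [-1.22, 4.37], [0.12, 2.79], [-3.08, 3.08]. Speed limits (rad/s): [1.89, 1.89, 2.57, 3.01, 3.01, 3.01].

INTERFACE

Orientations are given as a unit quaternion [x, y, z, w].
In Python, from plant import get_state, vision, robot gives the robot as it stands.
- The arm moves only by the tool arm_command, never from a script. Its argument "increments" is a list of rows, each a list of 3 entries, a list of its own where there are three numbers: the turn, a rotation vector about the tool's x, y, z in rad, then the shift along the tool's x, y, z in mm, then the finger opening in mm, from 0 to 85.4. In form: [[[wx, wy, wz], [x, y, z], fingers], ...]. A call has 1 to 8 rows; each row shifts and turns the pose as measured when the row begins, along the tool's axes as they then stand; what a row does not reach is not made up. A row lasts 1/8 s, in which the tool goes at most 62.5 mm and 10.7 degrees, less where a joint would pass 70% of its speed; a pose out of reach is approached as far as the arm can. A call is refused whole if a number of a shift passes 62.5 or a number of a turn 0.188, either way. A call with a gripper value outside its range is refused whole. The fingers move at their own pace and stop on an object; the grip force is fixed at half the most. Time passes only in rows, so rows that do not move let the fingers close. It gives the time, the measured TCP pose, the force and the opening at its end, in the units of the state.
- get_state(): the state, without advancing time (a new reading comes with each control period).
- vision.camera(name): name is "scene" or "top"; returns a dict with "image" (480x640x3 uint8, red, green, blue), "z_map" (480x640 float32, m along the optical axis (not along the pixel's ray), 0 where there is no reading), "K" (3x3 intrinsics, pixels), "T" (4x4, takes a point from camera to world coordinates). Camera axes: x right, y down, z forward; pixel columns grow to the right and rows downward; lengths in m; the calibration is good to about 2 mm. A picture is of the moment at which its call begins.
- robot.job_done(): hands the job in, once; it reports no verdict.
The state is a dict: "clock": time; "qpos": joint angles; "dq": joint speeds; "joint_torque": joint torques, N m; "tcp_pos": TCP position; "tool_rot": TCP orientation; "contact_force": force on the tool from outside, world axes, zero at the start; "moment": the same for the moment, N m; "width": opening from 0.0 (shut) to 1.0 (fully open).
Only numpy, scipy, OpenCV 4.12 (cv2) and the standard library are available. Lean on these libraries where they do the work, as an engineer would, in place of code of your own. Each camera call takes 0.05 s, during which the arm holds its last target.

## Working session

There is one attempt and no reset: what is moved stays moved. The work goes in short steps, Python scripts to look and compute and a tool call to move; the robot and the scene stay as the last step left them, time stands still between calls to the robot, and variables do not carry over. Pictures are saved under pics/ and viewed, and the job is handed in when it is done.

Besides the shell and the picture viewer there is one more tool, called as name(argument=value, ...) on one line, values as JSON. arm_command: Moves the arm, as the interface text tells. Its arguments: {"type":"object","properties":{"increments":{"type":"array"}},"required":["increments"]}

```bash
ls; mkdir -p pics; python3 - <<'E'
from plant import get_state, vision, robot
import cv2,numpy as np
s=get_state();print(s)
for n in("scene","top"):
    c=vision.camera(n);cv2.imwrite(f"pics/{n}0.png",c["image"][:,:,::-1]);np.savez(f"{n}0.npz",**c);print(c["K"],c["T"])
E
```

```text
pics
{'clock': 0.0, 'qpos': array([ 1.01050438e+00,  4.94188427e-01,  1.34611911e+00, -1.74950201e-05,
        1.30248985e+00, -9.54793783e-02]), 'dq': array([ 5.25504762e-04,  3.91604989e-04, -9.71296327e-04, -4.38483551e-05,
       -7.00385116e-04,  2.36898764e-03]), 'joint_torque': array([ 9.64934188e-04, -8.82164311e+01, -3.83862591e+01,  2.64385889e-06,
        1.02876921e-02, -2.00170615e-05]), 'tcp_pos': array([0.27996308, 0.55839734, 0.23070106]), 'tool_rot': array([ 2.30317476e-01,  9.73115357e-01, -5.72988612e-04, -1.86002508e-04]), 'contact_force': array([-0.15706222,  0.32872556, -0.28200494]), 'moment': array([0.00501946, 0.01258172, 0.07486958]), 'width': 1.005212507691496}
[[586.56574695   0.         326.56408384]
 [  0.         586.56574695 244.18311239]
 [  0.           0.           1.        ]] [[ 0.79635446  0.39227471 -0.46036955  1.30657955]
 [ 0.6045429  -0.53970413  0.58587314 -0.96536391]
 [-0.01864013 -0.74487583 -0.66694268  1.18120081]
 [ 0.          0.          0.          1.        ]]
[[590.91978849   0.         311.44232548]
 [  0.         590.91978849 226.53631422]
 [  0.           0.           1.        ]] [[ 2.80449622e-02 -9.89070258e-01  1.44753252e-01  3.08901149e-01]
 [-9.99576120e-01 -2.88805221e-02 -3.67377538e-03  4.96989230e-04]
 [ 7.81417145e-03 -1.44588863e-01 -9.89460964e-01  1.52120208e+00]
 [ 0.00000000e+00  0.00000000e+00  0.00000000e+00  1.00000000e+00]]
```

View pics/scene0.png

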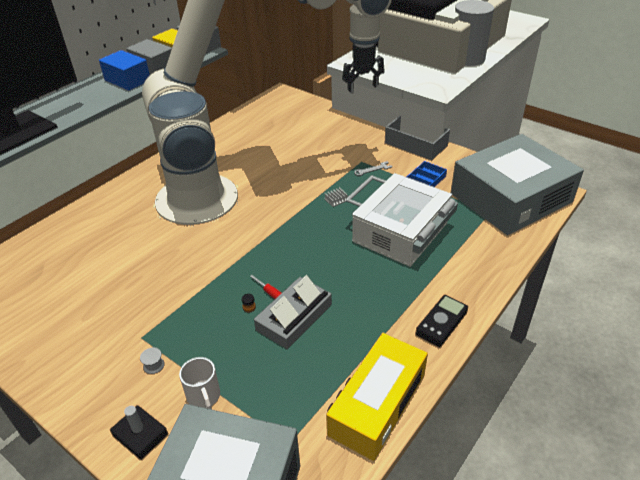

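View pics/top0.png

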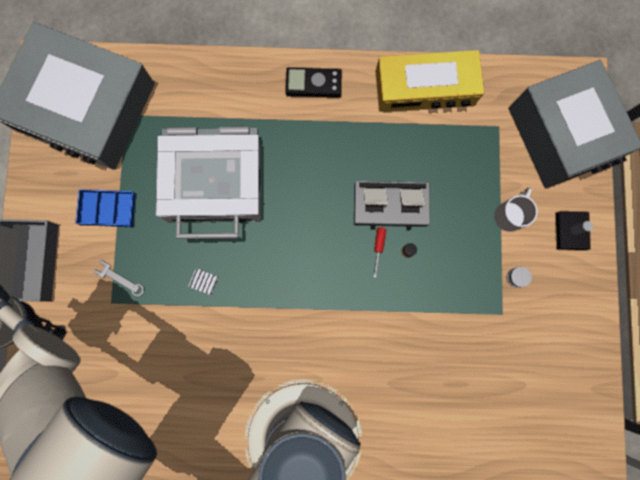

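The top view shows the chamber at about (208,175), with its bar along row 236 (cols 178-240). The terminal box spans about (355-429, 181-227). Next I'll measure both using depth and colour.

```bash
cat > h.py <<'E'
import numpy as np,cv2
def world(c):
    z=c["z_map"];K=c["K"];T=c["T"];v,u=np.mgrid[:480,:640]
    p=np.stack([(u-K[0,2])/K[0,0]*z,(v-K[1,2])/K[1,1]*z,z],-1)
    return p@T[:3,:3].T+T[:3,3]
def ray(c,uv,h):
    K=c["K"];T=c["T"];d=T[:3,:3]@np.array([(uv[0]-K[0,2])/K[0,0],(uv[1]-K[1,2])/K[1,1],1]);o=T[:3,3]
    return o+d*(h-o[2])/d[2]
def rect(P):
    (cx,cy),(w,h),a=cv2.minAreaRect((P[:,:2]*1000).astype(np.float32)); return np.round([cx,cy,w,h,a],1)
E
python3 - <<'E'
from h import *
for n in("top","scene"):
    c=np.load(n+"0.npz");c=dict(c);W=world(c);Z=W[...,2];ok=c["z_map"]>0
    tb=ok&(W[...,0]>.3)&(W[...,0]<.9)
    print(n,"table z",np.median(Z[250:300,250:330]) if n=="top" else "")
    r=lambda x0,x1,y0,y1,z0,z1:ok&(W[...,0]>x0)&(W[...,0]<x1)&(W[...,1]>y0)&(W[...,1]<y1)&(Z>z0)&(Z<z1)
    m=r(.3,.85,-.45,.0,.035,.047);
    k,lab,st,ce=cv2.connectedComponentsWithStats(m.astype(np.uint8))
    for i in range(1,k):
        if st[i,4]>60: print("box z.04",st[i],rect(W[lab==i]),W[lab==i][:,2].mean())
    m=r(.3,.85,-.45,.0,.052,.11)
    k,lab,st,ce=cv2.connectedComponentsWithStats(m.astype(np.uint8))
    for i in range(1,k):
        if st[i,4]>30: P=W[lab==i];print("covers",st[i],rect(P),P.min(0),P.max(0))
    m=r(.3,.85,.05,.5,.085,.13)
    k,lab,st,ce=cv2.connectedComponentsWithStats(m.astype(np.uint8))
    for i in range(1,k):
        if st[i,4]>30: P=W[lab==i];print("hood",st[i],rect(P),P[:,2].mean(),P.min(0),P.max(0))
    im=c["image"][:,:,::-1]
    b=im[160:240,340:440] if n=="top" else im[260:355,230:345]
    d=im[115:250,140:270] if n=="top" else im[160:275,320:470]
    cv2.imwrite(f"pics/{n}_z.png",np.hstack([cv2.resize(b,(390,400),interpolation=2),cv2.resize(d,(400,400),interpolation=2)]))
    cx=np.load
E
```

```text
top table z 0.0007179165408521815
box z.04 [ 355  181   75   45 1598] [ 593.7 -208.5  190.8  112.5   89.9] 0.0432305401286469
box z.04 [404 243  13  13 130] [ 475.7 -255.    30.9   30.3    1. ] 0.04134311501300331
covers [381  99  26   8 120] [ 8.470e+02 -2.076e+02  6.000e+00  6.470e+01  6.000e-01] [ 0.84384051 -0.23998607  0.0524176 ] [ 0.84991533 -0.17523282  0.09332973]
covers [359 182  68  24 569] [ 611.9 -208.1   65.1  170.3    1.3] [ 0.57975074 -0.29280728  0.05205765] [ 0.6448502  -0.12241794  0.09701715]
covers [364 188  24  17 322] [ 603.8 -162.2   46.5   56.7    2.7] [ 0.58032461 -0.19025705  0.05203201] [ 0.62757375 -0.13376439  0.09864977]
hood [106  86  31  61 752] [782.5 492.2  49.9 155.8  72.5] 0.11534922178654285 [0.70275588 0.44619675 0.08511238] [0.84993737 0.49998826 0.12997046]
hood [ 156  127  102  112 9328] [620.9 254.  281.4 246.7   2.4] 0.10781190902818384 [0.47826854 0.12772008 0.08500195] [0.76509613 0.38091369 0.12003055]
scene table z 
box z.04 [ 254  277   78   64 1039] [ 5.962e+02 -2.109e+02  1.147e+02  1.943e+02  2.000e-01] 0.04294086471242357
box z.04 [242 294  12  10 104] [ 479.6 -258.1   29.6   33.9   45.6] 0.04089883092795411
covers [ 269  275   59   58 1063] [ 615.5 -210.7  171.9   68.3   89.5] [ 0.58074504 -0.29686041  0.05200535] [ 0.64916526 -0.1249282   0.09530751]
hood [460 167  46  36 616] [780.5 490.9  52.1 161.1  70.8] 0.11220479358468034 [0.69770569 0.44042979 0.0850607 ] [0.84991636 0.49989389 0.12989018]
hood [ 346  174  112   74 4679] [624.6 249.9 284.9 256.5   2.8] 0.10578491441297593 [0.47951517 0.12130989 0.08500861] [0.7694728  0.38267359 0.11815334]
```

View pics/top_z.png

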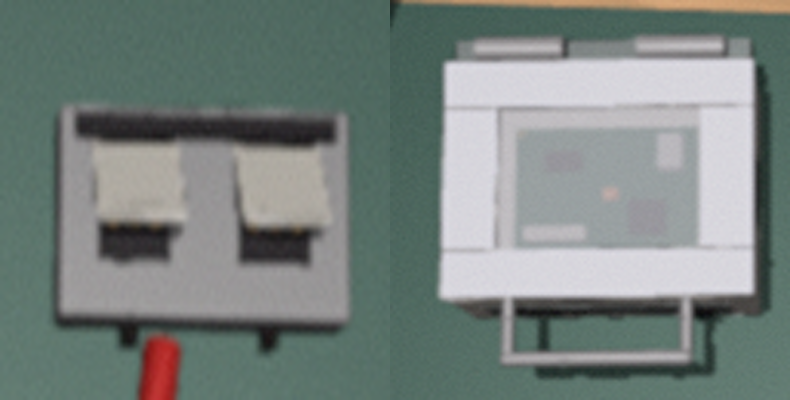

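View pics/scene_z.png

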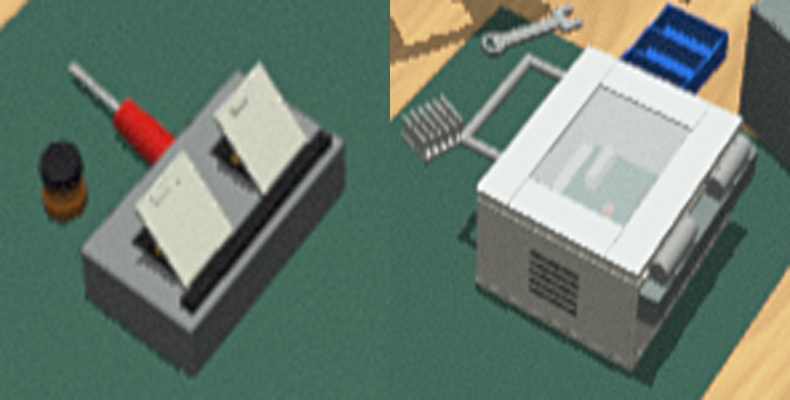

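The close-ups show the covers standing open with their hinges on the far side. The chamber hood is shut and its bar is free. Now I'll get accurate yaw and bar position.

```bash
python3 - <<'E'
from h import *
for n in("top","scene"):
    c=dict(np.load(n+"0.npz"));W=world(c);Z=W[...,2];ok=c["z_map"]>0
    r=lambda x0,x1,y0,y1,z0,z1:ok&(W[...,0]>x0)&(W[...,0]<x1)&(W[...,1]>y0)&(W[...,1]<y1)&(Z>z0)&(Z<z1)
    P=W[r(.535,.80,.1,.42,.09,.125)];print(n,"hood",rect(P),np.median(P[:,2]))
    B=W[r(.44,.505,.1,.42,.08,.125)];
    print("bar",len(B),rect(B),np.median(B,0),B[:,2].max())
    print("fit",np.polyfit(B[:,1],B[:,0],1))
    # box: clean top mask hull
    P=W[r(.5,.7,-.35,-.05,.036,.047)];print("box",rect(P))
    P=W[r(.535,.56,-.35,-.05,.04,.047)];print("strip",P.min(0),P.max(0))
    P=W[r(.628,.66,-.35,-.05,.036,.06)];print("strip",P.min(0),P.max(0),np.median(P[:,2]))
E
```

```text
top hood [646.9 254.6 226.8 248.2   1.6] 0.10843583726167216
bar 352 [491.4 246.7 150.3  26.7  89.8] [0.48752907 0.24791939 0.10923265] 0.11879589173292482
fit [-0.03172296  0.49609512]
box [ 593.7 -208.5  190.8  112.5   89.9]
strip [ 0.53777182 -0.30300909  0.04001262] [ 0.55993568 -0.11458586  0.04698499]
strip [ 0.62801589 -0.30366043  0.0361713 ] [ 0.64996056 -0.11293752  0.05999443] 0.05082261924569709
scene hood [649.7 251.7 234.3 256.5   2.4] 0.10740372215674965
bar 154 [4.916e+02 2.430e+02 2.390e+01 1.521e+02 2.000e-01] [0.49334059 0.23710095 0.10810441] 0.11804672008245554
fit [-0.03443836  0.50164381]
box [ 596.4 -211.1  193.5  114.3   89.8]
strip [ 0.54066505 -0.30582711  0.04010708] [ 0.55994258 -0.11411757  0.04692008]
strip [ 0.62804773 -0.30796431  0.03611113] [ 0.65409825 -0.11574727  0.05994348] 0.048530867653939325
```

```bash
cat >> h.py <<'E'
from scipy.spatial.transform import Rotation as R
def now():
    from plant import get_state
    s=get_state();r=R.from_quat(s["tool_rot"])
    print("t",round(s["clock"],2),"p",np.round(s["tcp_pos"]*1000,1),"f",np.round(s["contact_force"],1),"w",round(s["width"],3),"q",np.round(s["qpos"],2));return s["tcp_pos"],r
def plan(tgt,Rt,n=8,maxmm=50,maxrot=.16,rows=None):
    p,r=now();Rt=R.from_matrix(Rt) if not isinstance(Rt,R) else Rt
    k=max(int(np.ceil(np.linalg.norm(tgt-p)*1000/maxmm)),1)
    rv=(r.inv()*Rt).as_rotvec();kr=max(int(np.ceil(np.linalg.norm(rv)/maxrot)),1)
    print("left mm (tool)",np.round(r.inv().apply(tgt-p)*1000,1),"turn",np.round(rv,3),"rows",k,kr)
    st=(tgt-p)/k
    for i in range(min(n,max(k,kr))):
        ri=r*R.from_rotvec(rv*min(i/kr,1))
        print([list(np.round(rv/kr,3)) if i<kr else [0,0,0], list(np.round(ri.inv().apply(st)*1000,0)) if i<k else [0,0,0]])
DOWN=np.array([[0,1,0],[1,0,0],[0,0,-1.]])
E
python3 -c "
from h import *
np.set_printoptions(suppress=True)
plan(np.array([.6,-.163,.20]),DOWN,n=16)" | sed 's/np.float64//g'
```

```text
t 0.1 p [280.  558.5 230.8] f [ 0.4  0.9 -0. ] w 0.997 q [ 1.01  0.49  1.35 -0.    1.3  -0.1 ]
left mm (tool) [-609.4 -501.5   31.2] turn [-0.001  0.     1.106] rows 16 7
[[(-0.0), (0.0), (0.158)], [(-38.0), (-31.0), (2.0)]]
[[(-0.0), (0.0), (0.158)], [(-43.0), (-25.0), (2.0)]]
[[(-0.0), (0.0), (0.158)], [(-46.0), (-18.0), (2.0)]]
[[(-0.0), (0.0), (0.158)], [(-48.0), (-11.0), (2.0)]]
[[(-0.0), (0.0), (0.158)], [(-49.0), (-3.0), (2.0)]]
[[(-0.0), (0.0), (0.158)], [(-49.0), (5.0), (2.0)]]
[[(-0.0), (0.0), (0.158)], [(-48.0), (13.0), (2.0)]]
[[0, 0, 0], [(-45.0), (20.0), (2.0)]]
[[0, 0, 0], [(-45.0), (20.0), (2.0)]]
[[0, 0, 0], [(-45.0), (20.0), (2.0)]]
[[0, 0, 0], [(-45.0), (20.0), (2.0)]]
[[0, 0, 0], [(-45.0), (20.0), (2.0)]]
[[0, 0, 0], [(-45.0), (20.0), (2.0)]]
[[0, 0, 0], [(-45.0), (20.0), (2.0)]]
[[0, 0, 0], [(-45.0), (20.0), (2.0)]]
[[0, 0, 0], [(-45.0), (20.0), (2.0)]]
```

arm_command(increments=[[[0,0,0.158],[-38,-31,0],0],[[0,0,0.158],[-43,-25,0],0],[[0,0,0.158],[-46,-18,0],0],[[0,0,0.158],[-48,-11,0],0],[[0,0,0.158],[-49,-3,0],0],[[0,0,0.158],[-49,5,0],0],[[0,0,0.158],[-48,13,0],0],[[0,0,0],[-45,20,0],0]])

```text
clock: 1.1
tcp_pos: [0.4367, 0.1865, 0.2291]
tool_rot: [0.718, 0.696, -0.002, 0.0]
contact_force: [0.8, 0.2, 0.0]
width: -0.001
```

```bash
python3 -c "
from h import *
plan(np.array([.6,-.163,.14]),DOWN,n=16)" | sed 's/np.float64//g'
```

```text
t 1.1 p [436.7 186.5 229.1] f [0.8 0.2 0. ] w -0.001 q [ 0.28  0.29  1.7  -0.    1.15  0.31]
left mm (tool) [-343.9  174.6   89.5] turn [-0.002  0.002 -0.032] rows 8 1
[[(-0.002), (0.002), (-0.032)], [(-43.0), (22.0), (11.0)]]
[[0, 0, 0], [(-44.0), (20.0), (11.0)]]
[[0, 0, 0], [(-44.0), (20.0), (11.0)]]
[[0, 0, 0], [(-44.0), (20.0), (11.0)]]
[[0, 0, 0], [(-44.0), (20.0), (11.0)]]
[[0, 0, 0], [(-44.0), (20.0), (11.0)]]
[[0, 0, 0], [(-44.0), (20.0), (11.0)]]
[[0, 0, 0], [(-44.0), (20.0), (11.0)]]
```

arm_command(increments=[[[0,0,-0.03],[-43,22,11],0],[[0,0,0],[-44,20,11],0],[[0,0,0],[-44,20,11],0],[[0,0,0],[-44,20,11],0],[[0,0,0],[-44,20,11],0],[[0,0,0],[-44,20,11],0],[[0,0,0],[-44,20,11],0],[[0,0,0],[-40,20,11],0]])

```text
clock: 2.1
tcp_pos: [0.6, -0.1746, 0.1382]
tool_rot: [0.708, 0.706, -0.001, -0.0]
contact_force: [0.1, 0.2, 0.6]
width: 0.003
```

```bash
python3 -c "
from h import *
plan(np.array([.6,-.163,.10]),DOWN,n=16)
from plant import vision
c=vision.camera('scene');cv2.imwrite('pics/s1.png',cv2.resize(c['image'][200:360,180:400,::-1],(770,560)))
" | sed 's/np.float64//g'
```

```text
t 2.1 p [ 600.  -174.6  138.2] f [0.1 0.2 0.6] w 0.003 q [-0.38  0.59  1.45 -0.    1.11 -0.37]
left mm (tool) [11.6  0.1 38.2] turn [-0.002  0.001 -0.003] rows 1 1
[[(-0.002), (0.001), (-0.003)], [(12.0), (0.0), (38.0)]]
```

View pics/s1.png

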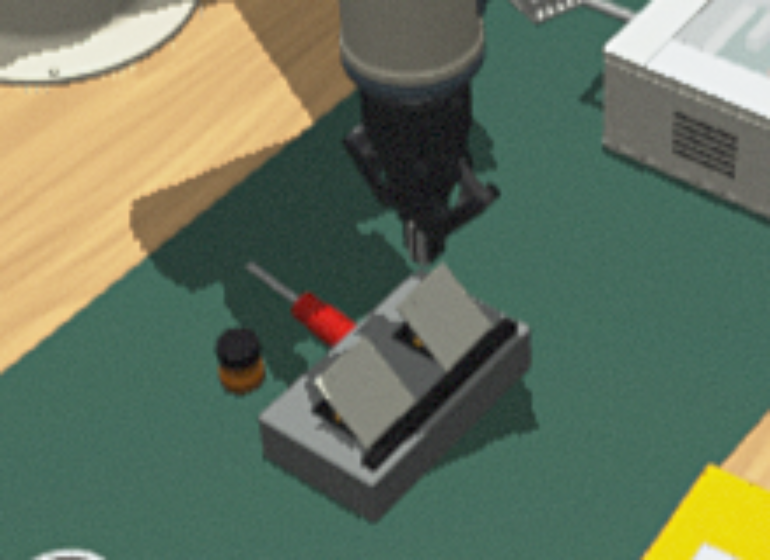

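The fingertips (crop ≈(425,255)) hang over the left cover, and both covers are still open. I'll move over it and press.

arm_command(increments=[[[0,0,0],[11,-3,20],0],[[0,0,0],[0,0,15],0],[[0,0,0],[0,0,10],0],[[0,0,0],[0,0,10],0],[[0,0,0],[0,0,8],0],[[0,0,0],[0,0,8],0],[[0,0,0],[0,0,6],0]])

```text
clock: 3.02
tcp_pos: [0.5997, -0.17, 0.0566]
tool_rot: [0.709, 0.705, -0.001, 0.001]
contact_force: [-0.6, -0.3, 1.3]
width: 0.0
```

arm_command(increments=[[[0,0,0],[0,0,4],0],[[0,0,0],[0,0,3],0],[[0,0,0],[0,0,2],0]])

```text
clock: 3.4
tcp_pos: [0.5998, -0.17, 0.0497]
tool_rot: [0.709, 0.705, -0.001, 0.002]
contact_force: [-17.0, 7.0, 54.7]
width: -0.005
```

```bash
python3 -c "
from h import *
now()
from plant import vision
c=vision.camera('scene');cv2.imwrite('pics/s2.png',cv2.resize(c['image'][230:350,200:365,::-1],(770,560)))
" | sed 's/np.float64//g'
```

```text
t 3.4 p [ 599.8 -170.    49.7] f [-17.    7.   54.7] w -0.005 q [-0.37  0.7   1.52 -0.    0.92 -0.36]
```

View pics/s2.png

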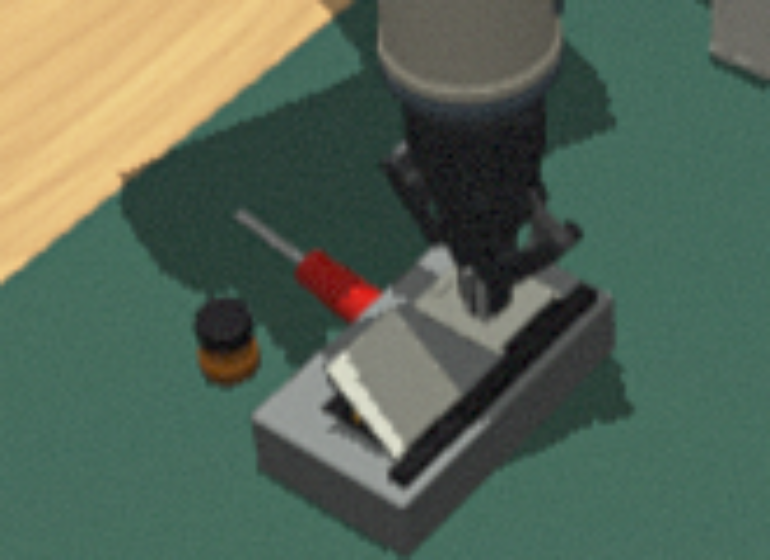

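The left cover lies flat under the tip, with a firm 55 N at z = 49.7 mm. I'll lift and go to the right cover, more gently this time.

arm_command(increments=[[[0,0,0],[0,0,-30],0],[[0,0,0],[0,0,-40],0],[[0,0,0],[-30,-3,-5],0],[[0,0,0],[-30,0,0],0],[[0,0,0],[-25,0,0],0],[[0,0,0],[0,0,0],0]])

```text
clock: 4.2
tcp_pos: [0.5966, -0.2572, 0.1286]
tool_rot: [0.709, 0.706, -0.001, 0.002]
contact_force: [0.3, 0.1, 0.1]
width: 0.002
```

```bash
python3 -c "
from h import *
now()
from plant import vision
c=vision.camera('scene');cv2.imwrite('pics/s3.png',cv2.resize(c['image'][230:350,200:365,::-1],(770,560)))
" | sed 's/np.float64//g'
```

```text
t 4.2 p [ 596.6 -257.2  128.6] f [0.3 0.1 0.1] w 0.002 q [-0.5   0.63  1.39 -0.    1.11 -0.49]
```

View pics/s3.png

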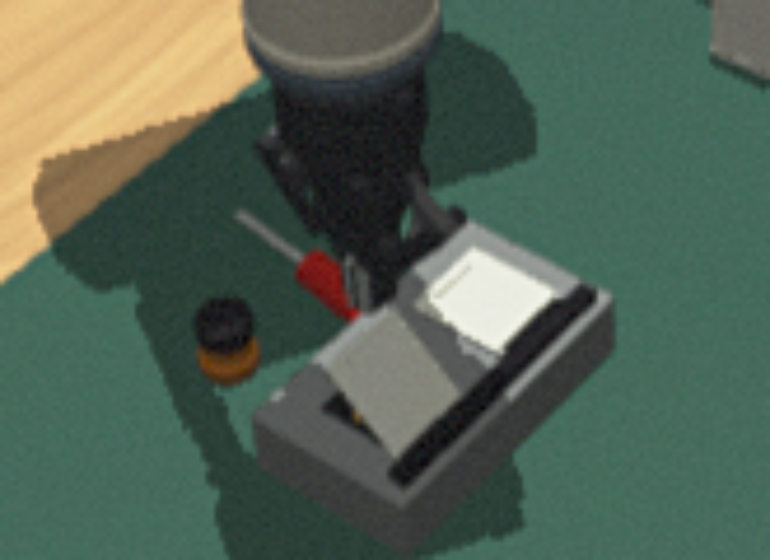

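The left cover stayed shut after release (flat, crop ≈(490,300)). Pressing the right one now.

arm_command(increments=[[[0,0,0],[0,0,20],0],[[0,0,0],[0,0,15],0],[[0,0,0],[0,0,10],0],[[0,0,0],[0,0,10],0],[[0,0,0],[0,0,8],0],[[0,0,0],[0,0,6],0],[[0,0,0],[0,0,5],0],[[0,0,0],[0,0,3],0]])

```text
clock: 5.25
tcp_pos: [0.5974, -0.2544, 0.0496]
tool_rot: [0.708, 0.706, -0.0, 0.002]
contact_force: [-14.6, 8.7, 57.3]
width: 0.002
```

arm_command(increments=[[[0,0,0],[0,0,-40],0],[[0,0,0],[0,0,-50],0],[[0,0,0],[0,0,-50],20],[[0,0,0],[0,0,-20],50]])

```text
clock: 5.75
tcp_pos: [0.5963, -0.2535, 0.2131]
tool_rot: [0.708, 0.706, -0.001, 0.001]
contact_force: [-0.5, 0.2, 0.1]
width: 0.419
```

```bash
python3 -c "
from h import *
a=.032;M=np.array([[-np.sin(a),np.cos(a),0],[np.cos(a),np.sin(a),0],[0,0,-1]])
plan(np.array([.488,.247,.18]),M,n=16)
from plant import vision
for n,sl in(('scene',np.s_[230:350,200:365,::-1]),('top',np.s_[160:240,340:450,::-1])):
  c=vision.camera(n);cv2.imwrite(f'pics/{n}4.png',cv2.resize(c['image'][sl],(770,560)))
  if n=='top':
    W=world(c);m=(W[...,0]>.53)&(W[...,0]<.67)&(W[...,1]>-.31)&(W[...,1]<-.11);print('max z',np.percentile(W[m][:,2],[50,90,99,100]))
" | sed 's/np.float64//g'
```

```text
t 5.75 p [ 596.3 -253.5  213.1] f [-0.5  0.2  0.1] w 0.419 q [-0.49  0.54  1.31 -0.    1.29 -0.49]
left mm (tool) [ 500.3 -109.6   31.6] turn [ 0.001  0.003 -0.035] rows 11 1
[[(0.001), (0.003), (-0.035)], [(45.0), (-10.0), (3.0)]]
[[0, 0, 0], [(46.0), (-8.0), (3.0)]]
[[0, 0, 0], [(46.0), (-8.0), (3.0)]]
[[0, 0, 0], [(46.0), (-8.0), (3.0)]]
[[0, 0, 0], [(46.0), (-8.0), (3.0)]]
[[0, 0, 0], [(46.0), (-8.0), (3.0)]]
[[0, 0, 0], [(46.0), (-8.0), (3.0)]]
[[0, 0, 0], [(46.0), (-8.0), (3.0)]]
[[0, 0, 0], [(46.0), (-8.0), (3.0)]]
[[0, 0, 0], [(46.0), (-8.0), (3.0)]]
[[0, 0, 0], [(46.0), (-8.0), (3.0)]]
max z [0.5819308  0.60118847 0.60603365 0.60965194]
```

View pics/scene4.png

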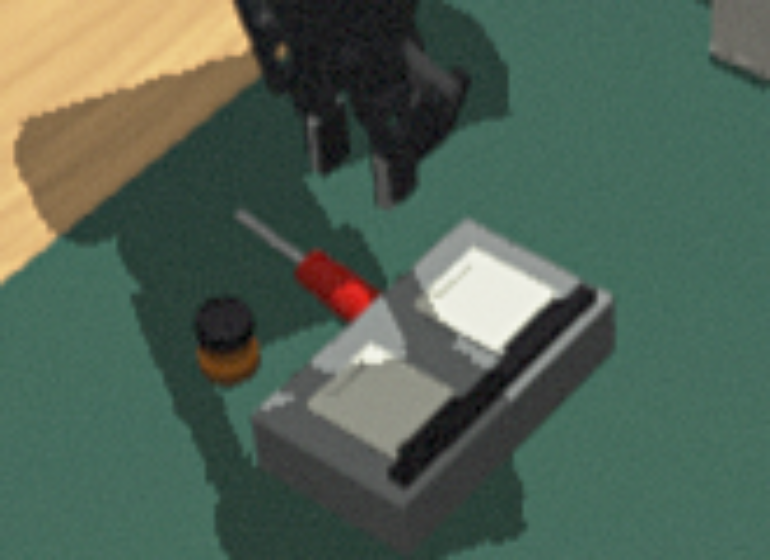

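Both covers now lie flat and stay shut (crop ≈(490,300) and (385,400)). On to the bar.

arm_command(increments=[[[0,0,-0.035],[45,-14,0],50],[[0,0,0],[46,-12,0],50],[[0,0,0],[46,-12,0],50],[[0,0,0],[46,-12,0],50],[[0,0,0],[46,-12,0],50],[[0,0,0],[46,-12,0],50],[[0,0,0],[46,-12,0],50],[[0,0,0],[46,-10,0],50]])

```text
clock: 6.85
tcp_pos: [0.4846, 0.1185, 0.2044]
tool_rot: [0.697, 0.717, -0.003, -0.001]
contact_force: [0.9, 1.0, 0.4]
width: 0.586
```

```bash
python3 -c "
from h import *
a=.032;M=np.array([[-np.sin(a),np.cos(a),0],[np.cos(a),np.sin(a),0],[0,0,-1]])
plan(np.array([.488,.247,.16]),M,n=16)
" | sed 's/np.float64//g'
```

```text
t 6.85 p [484.6 118.5 204.4] f [0.9 1.  0.4] w 0.586 q [ 0.12  0.35  1.68 -0.    1.11  0.09]
left mm (tool) [128.5   7.3  44.1] turn [-0.006  0.002 -0.004] rows 3 1
[[(-0.006), (0.002), (-0.004)], [(43.0), (2.0), (15.0)]]
[[0, 0, 0], [(43.0), (3.0), (15.0)]]
[[0, 0, 0], [(43.0), (3.0), (15.0)]]
```

arm_command(increments=[[[-0.006,0,-0.004],[43,2,8],50],[[0,0,0],[43,3,12],50],[[0,0,0],[43,3,15],50],[[0,0,0],[5,0,5],50],[[0,0,0],[0,0,0],50]])

```text
clock: 7.48
tcp_pos: [0.4848, 0.2586, 0.1588]
tool_rot: [0.694, 0.72, -0.003, -0.0]
contact_force: [0.3, -0.2, 0.0]
width: 0.588
```

```bash
python3 -c "
from h import *
from plant import vision
a=.032;M=np.array([[-np.sin(a),np.cos(a),0],[np.cos(a),np.sin(a),0],[0,0,-1]])
plan(np.array([.488,.247,.087]),M,n=16)
a=vision.camera('scene')['image'][140:280,310:480,::-1];b=vision.camera('top')['image'][110:300,130:290,::-1]
cv2.imwrite('pics/5.png',np.hstack([cv2.resize(a,(420,346)),cv2.resize(b,(291,346))]))
" | sed 's/np.float64//g'
```

```text
t 7.47 p [484.8 258.6 158.8] f [ 0.3 -0.2  0. ] w 0.588 q [ 0.38  0.47  1.62 -0.    1.06  0.35]
left mm (tool) [-11.5   3.1  71.9] turn [-0.004  0.003  0.004] rows 2 1
[[(-0.004), (0.003), (0.004)], [(-6.0), (2.0), (36.0)]]
[[0, 0, 0], [(-6.0), (1.0), (36.0)]]
```

View pics/5.png

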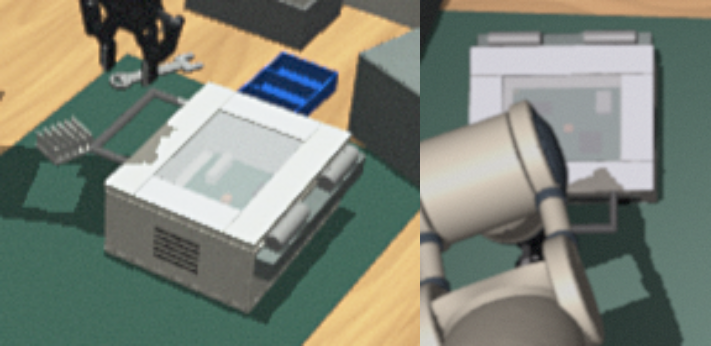

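The gripper is above the bar, clear of the hood, with the fingers on either side of the bar's x. Descending.

arm_command(increments=[[[0,0,0.004],[-5,2,20],50],[[0,0,0],[-5,1,20],50],[[0,0,0],[0,0,20],50],[[0,0,0],[0,0,10],50],[[0,0,0],[0,0,0],50]])

```text
clock: 8.2
tcp_pos: [0.4907, 0.2432, 0.0904]
tool_rot: [0.698, 0.716, -0.0, 0.001]
contact_force: [0.5, -0.5, 0.6]
width: 0.586
```

```bash
python3 -c "
from h import *
from plant import vision
a=.032;M=np.array([[-np.sin(a),np.cos(a),0],[np.cos(a),np.sin(a),0],[0,0,-1]])
plan(np.array([.488,.247,.087]),M,n=16)
a=vision.camera('scene')['image'][120:220,300:420,::-1]
cv2.imwrite('pics/6.png',cv2.resize(a,(720,600)))
" | sed 's/np.float64//g'
```

```text
t 8.2 p [490.7 243.2  90.4] f [ 0.5 -0.5  0.6] w 0.586 q [ 0.35  0.57  1.69 -0.    0.89  0.33]
left mm (tool) [ 3.8 -2.6  3.4] turn [ 0.001  0.002 -0.008] rows 1 1
[[(0.001), (0.002), (-0.008)], [(4.0), (-3.0), (3.0)]]
```

View pics/6.png

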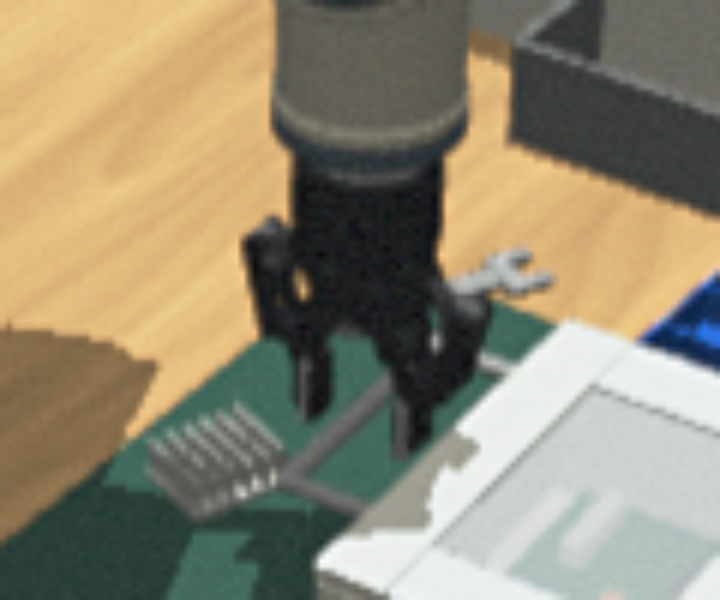

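The bar runs between the two fingers (crop ≈(360,400)). Lowering 3 mm and closing.

arm_command(increments=[[[0,0,0],[3,-2,4],30],[[0,0,0],[0,0,0],16],[[0,0,0],[0,0,0],0],[[0,0,0],[0,0,0],0],[[0,0,0],[0,0,0],0],[[0,0,0],[0,0,0],0]])

```text
clock: 9.0
tcp_pos: [0.488, 0.2467, 0.0882]
tool_rot: [0.698, 0.716, -0.0, 0.001]
contact_force: [-0.8, -1.6, -1.7]
width: 0.111
```

arm_command(increments=[[[0,0,0],[0,0,0],0]])

```text
clock: 9.12
tcp_pos: [0.488, 0.2466, 0.0882]
tool_rot: [0.698, 0.716, -0.0, 0.001]
contact_force: [-0.7, -0.1, -1.0]
width: 0.114
```

```bash
python3 -c "
from h import *
from plant import vision
now()
a=vision.camera('scene')['image'][120:220,300:420,::-1]
cv2.imwrite('pics/7.png',cv2.resize(a,(720,600)))
" | sed 's/np.float64//g'
```

```text
t 9.12 p [488.  246.6  88.2] f [-0.7 -0.1 -1. ] w 0.114 q [ 0.36  0.57  1.69 -0.    0.88  0.34]
```

View pics/7.png

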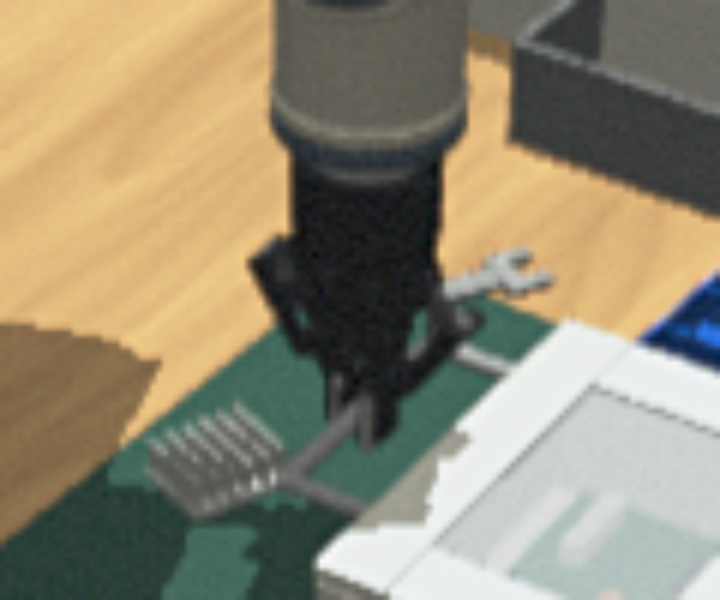

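The bar is gripped (width .114). The next script works out the arc, with the tool kept upright so the bar turns in the fingers.

```bash
cat > arc.py <<'E'
import sys
from h import *
p,r=now()
G0=np.array([.488,.2466,.0882]);a=.032;u=np.array([np.cos(a),np.sin(a),0]);f0=np.arctan2(7,250);L=.2501
H=G0+.25*u-np.array([0,0,.007])
d=p-H;th=np.arctan2(d[2],-d@u)-f0;print("theta",round(th,3),"radius err mm",round((np.hypot(d[2],d@u)-L)*1000,1),"lat",round(d@np.array([-u[1],u[0],0])*1000,1))
tgt,n=float(sys.argv[1]),int(sys.argv[2])
pos=lambda t:H-L*np.cos(t+f0)*u+np.array([0,0,L*np.sin(t+f0)])
q=p
for t in np.linspace(th,tgt,n+1)[1:]:
    print(round(t,3),np.round(r.inv().apply(pos(t)-q)*1000,1));q=pos(t)
E
python3 arc.py .3 8
```

```text
t 9.18 p [488.  246.6  88.2] f [-1.2 -0.5 -0.7] w 0.117 q [ 0.36  0.57  1.69 -0.    0.88  0.34]
theta -0.0 radius err mm -0.0 lat 0.0
0.037 [-0.   0.4 -9.4]
0.075 [-0.   0.8 -9.3]
0.112 [-0.   1.2 -9.3]
0.15 [-0.   1.5 -9.3]
0.187 [-0.   1.8 -9.2]
0.225 [-0.   2.2 -9.1]
0.262 [-0.   2.5 -9. ]
0.3 [-0.   2.9 -8.9]
```

arm_command(increments=[[[0,0,0],[0,0.4,-9.4],0],[[0,0,0],[0,0.8,-9.3],0],[[0,0,0],[0,1.2,-9.3],0],[[0,0,0],[0,1.5,-9.3],0],[[0,0,0],[0,1.8,-9.2],0],[[0,0,0],[0,2.2,-9.1],0]])

```text
clock: 9.93
tcp_pos: [0.4966, 0.247, 0.1478]
tool_rot: [0.698, 0.716, 0.0, 0.001]
contact_force: [2.5, -0.5, -3.8]
width: 0.117
```

```bash
python3 arc.py .5 8;python3 -c "
from h import *
from plant import vision
a=vision.camera('scene')['image'][120:270,300:480,::-1]
cv2.imwrite('pics/8.png',cv2.resize(a,(720,600)))
"
```

```text
t 9.93 p [496.6 247.  147.8] f [ 2.5 -0.5 -3.8] w 0.117 q [ 0.36  0.49  1.62 -0.    1.03  0.33]
theta 0.241 radius err mm 0.3 lat 0.2
0.274 [-0.2  2.6 -7.7]
0.306 [ 0.   2.5 -7.7]
0.338 [ 0.   2.8 -7.6]
0.371 [ 0.   3.  -7.5]
0.403 [ 0.   3.3 -7.4]
0.435 [ 0.   3.5 -7.3]
0.468 [ 0.   3.7 -7.2]
0.5 [ 0.  4. -7.]
```

View pics/8.png

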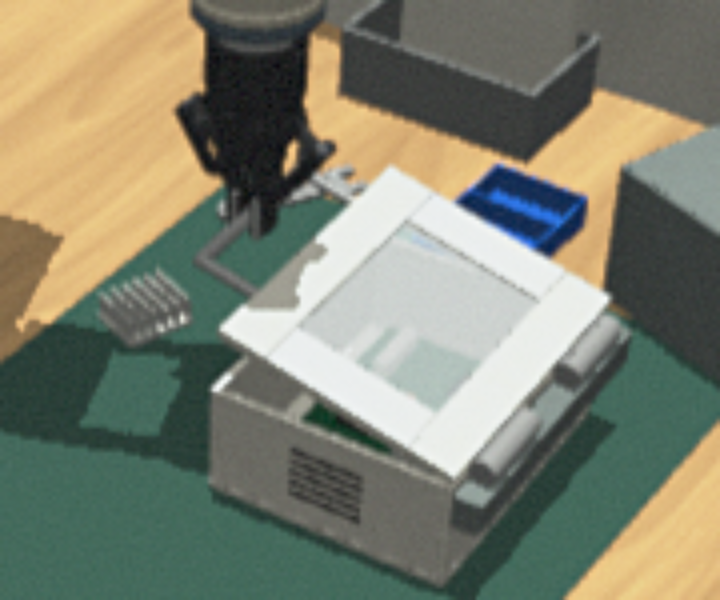

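The hood rises with the bar, forces are small and the radius agrees. Continuing.

arm_command(increments=[[[0,0,0],[0,2.6,-7.7],0],[[0,0,0],[0,2.5,-7.7],0],[[0,0,0],[0,2.8,-7.6],0],[[0,0,0],[0,3.0,-7.5],0],[[0,0,0],[0,3.3,-7.4],0],[[0,0,0],[0,3.5,-7.3],0],[[0,0,0],[0,3.7,-7.2],0],[[0,0,0],[0,4.0,-7.0],0]])

```text
clock: 10.98
tcp_pos: [0.5232, 0.2482, 0.212]
tool_rot: [0.698, 0.716, -0.0, 0.001]
contact_force: [-0.9, 1.4, -1.0]
width: 0.118
```

```bash
python3 arc.py .74 8
```

```text
t 10.97 p [523.2 248.2 212. ] f [-0.9  1.4 -1. ] w 0.118 q [ 0.34  0.45  1.49 -0.    1.21  0.32]
theta 0.519 radius err mm 1.4 lat 0.4
0.546 [-0.4  4.9 -5.1]
0.574 [ 0.   3.8 -5.7]
0.602 [ 0.   4.  -5.6]
0.629 [ 0.   4.2 -5.5]
0.657 [ 0.   4.3 -5.4]
0.685 [ 0.   4.5 -5.3]
0.712 [ 0.   4.6 -5.2]
0.74 [ 0.   4.7 -5. ]
```

arm_command(increments=[[[0,0,0],[0,4.9,-5.1],0],[[0,0,0],[0,3.8,-5.7],0],[[0,0,0],[0,4.0,-5.6],0],[[0,0,0],[0,4.2,-5.5],0],[[0,0,0],[0,4.3,-5.4],0],[[0,0,0],[0,4.5,-5.3],0],[[0,0,0],[0,4.6,-5.2],0],[[0,0,0],[0,4.7,-5.0],0]])

```text
clock: 11.98
tcp_pos: [0.5575, 0.2497, 0.2583]
tool_rot: [0.698, 0.716, -0.002, -0.001]
contact_force: [-6.5, 2.7, 3.4]
width: 0.115
```

```bash
python3 arc.py .86 6; python3 - <<'E'
from h import *
from plant import vision
c=vision.camera('scene');np.savez('s9.npz',**c)
cv2.imwrite('pics/9.png',cv2.resize(c['image'][90:270,290:490,::-1],(660,594)))
E
```

```text
t 11.97 p [557.5 249.7 258.3] f [-6.5  2.7  3.4] w 0.115 q [0.32 0.45 1.34 0.   1.35 0.3 ]
theta 0.748 radius err mm 2.7 lat 0.8
0.767 [-0.8  5.3 -1.4]
0.785 [ 0.   3.3 -3.3]
0.804 [ 0.   3.4 -3.2]
0.823 [ 0.   3.5 -3.1]
0.841 [ 0.   3.5 -3.1]
0.86 [ 0.   3.6 -3. ]
```

View pics/9.png

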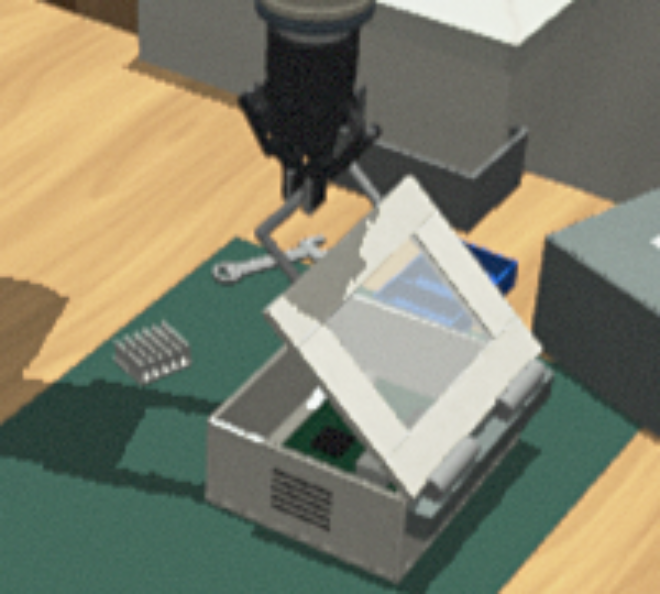

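The gripper still holds the bar and the hood is well up. I'll check the angle independently with a plane fit to the hood frame from depth.

```bash
cat > ang.py <<'E'
from h import *
def ang(c):
    W=world(c);im=c["image"].astype(int);ok=c["z_map"]>0
    m=ok&(im.min(-1)>150)&(im.max(-1)-im.min(-1)<30)&(W[...,2]>.115)&(W[...,2]<.30)&(W[...,0]>.55)&(W[...,0]<.78)&(W[...,1]>.10)&(W[...,1]<.40)
    m=cv2.erode(m.astype(np.uint8),np.ones((3,3)))>0
    P=W[m]
    for _ in range(4):
        c0=P.mean(0);n=np.linalg.svd(P-c0,full_matrices=False)[2][2];d=abs((P-c0)@n);P=P[d<max(.003,2*np.median(d))]
    n*=np.sign(n[2]);print("n pts",len(P),"normal",np.round(n,3),"angle",round(float(np.arctan2(np.hypot(n[0],n[1]),n[2])),3),"rms mm",round(d.std()*1000,2))
    print("hinge x where plane z=.108 at y=.255:",round(c0[0]-((.108-c0[2])*n[2]+(.255-c0[1])*n[1])/n[0],4))
if __name__=="__main__":
    import sys
    if len(sys.argv)>1: c=dict(np.load(sys.argv[1]));ang(c)
    else:
        from plant import vision
        for k in("scene","top"): ang(vision.camera(k))
E
python3 ang.py s9.npz
```

```text
n pts 1614 normal [0.674 0.031 0.738] angle 0.741 rms mm 0.86
hinge x where plane z=.108 at y=.255: 0.7427
```

The camera gives 0.741 rad and the arm 0.748, so they agree. Moving just past the balance point, to about 0.86.

arm_command(increments=[[[0,0,0],[-0.3,3.2,-3.3],0],[[0,0,0],[0,3.3,-3.3],0],[[0,0,0],[0,3.4,-3.2],0],[[0,0,0],[0,3.5,-3.1],0],[[0,0,0],[0,3.5,-3.1],0],[[0,0,0],[0,3.6,-3.0],0]])

```text
clock: 12.78
tcp_pos: [0.5805, 0.2507, 0.2801]
tool_rot: [0.698, 0.716, -0.001, -0.001]
contact_force: [-8.8, 2.4, 9.0]
width: 0.115
```

```bash
python3 ang.py;python3 arc.py .69 8
```

```text
n pts 1368 normal [0.762 0.032 0.647] angle 0.867 rms mm 0.85
hinge x where plane z=.108 at y=.255: 0.7438
n pts 559 normal [0.757 0.054 0.651] angle 0.862 rms mm 0.74
hinge x where plane z=.108 at y=.255: 0.7417
t 12.88 p [581.  250.7 280.6] f [-4.2  3.1  5.7] w 0.116 q [0.31 0.47 1.26 0.   1.42 0.29]
theta 0.876 radius err mm 3.6 lat 1.1
0.853 [-1.1 -2.3  6.5]
0.829 [-0.  -4.4  3.8]
0.806 [-0.  -4.3  3.9]
0.783 [-0.  -4.3  4. ]
0.76 [-0.  -4.2  4.1]
0.736 [-0.  -4.1  4.2]
0.713 [-0.  -4.   4.2]
0.69 [-0.  -3.9  4.3]
```

The angle is 0.865 rad by both cameras and the arm, so it is past balance but well short of the stop. Easing back.

arm_command(increments=[[[0,0,0],[0,-4.4,3.8],0],[[0,0,0],[0,-4.4,3.8],0],[[0,0,0],[0,-4.3,3.9],0],[[0,0,0],[0,-4.3,4.0],0],[[0,0,0],[0,-4.2,4.1],0],[[0,0,0],[0,-4.1,4.2],0],[[0,0,0],[0,-3.0,3.2],0],[[0,0,0],[0,0,0],0]])

```text
clock: 13.88
tcp_pos: [0.5526, 0.2495, 0.2533]
tool_rot: [0.698, 0.716, 0.001, 0.001]
contact_force: [-0.6, 1.6, 2.2]
width: 0.113
```

```bash
python3 ang.py;python3 arc.py .7 2
```

```text
n pts 1769 normal [0.651 0.028 0.758] angle 0.71 rms mm 0.85
hinge x where plane z=.108 at y=.255: 0.7428
n pts 934 normal [0.643 0.062 0.763] angle 0.703 rms mm 0.78
hinge x where plane z=.108 at y=.255: 0.7389
t 13.97 p [552.9 249.5 253.5] f [-1.4  0.6  3.3] w 0.113 q [ 0.33  0.45  1.37 -0.    1.33  0.3 ]
theta 0.722 radius err mm 2.8 lat 0.9
0.711 [-0.9  0.2  3.9]
0.7 [-0.  -1.8  2. ]
```

arm_command(increments=[[[0,0,0],[0,0,0],0],[[0,0,0],[0,0,0],0],[[0,0,0],[0,0,0],0],[[0,0,0],[0,0,0],0]])

```text
clock: 14.48
tcp_pos: [0.5532, 0.2496, 0.2538]
tool_rot: [0.698, 0.716, 0.001, 0.001]
contact_force: [-1.5, 1.3, 2.6]
width: 0.116
```

```bash
python3 ang.py;python3 arc.py .7 2;python3 - <<'E'
from h import *
from plant import vision,get_state
print(np.abs(get_state()["dq"]).max())
c=vision.camera('scene');cv2.imwrite('pics/10.png',c['image'][:,:,::-1])
E
```

```text
n pts 1677 normal [0.654 0.032 0.756] angle 0.714 rms mm 0.86
hinge x where plane z=.108 at y=.255: 0.7426
n pts 884 normal [0.647 0.054 0.76 ] angle 0.707 rms mm 0.79
hinge x where plane z=.108 at y=.255: 0.74
t 14.57 p [553.2 249.5 253.8] f [-2.6  1.5  1.8] w 0.114 q [0.33 0.45 1.36 0.   1.33 0.3 ]
theta 0.723 radius err mm 2.8 lat 0.8
0.712 [-0.8  0.   4. ]
0.7 [-0.  -2.   2.2]
0.002213295617390165
```

View pics/10.png

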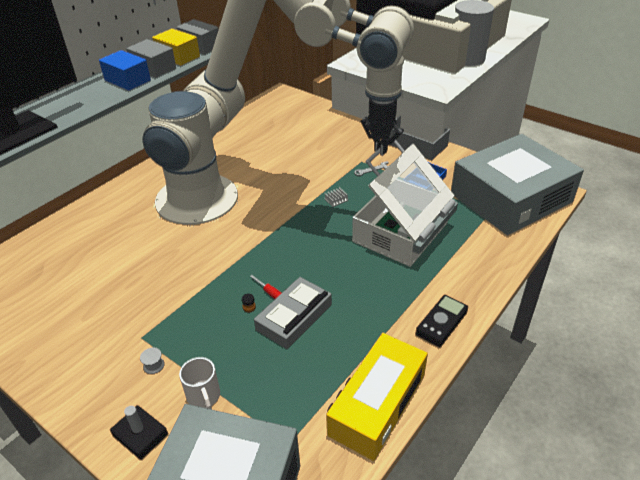

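Both covers are flat (around (280,315) and (305,293)), the hood is held open by the bar at about (380,150), and the bystanders stand where they were. Handing in.

```bash
python3 -c "
from plant import robot
print(robot.job_done())"
```

```text
the job is handed in; nothing more can be done
None
```

The job is done and handed in at about 14.6 s, well under the 58 s limit. Both snap covers are shut, and the arm is still holding the hood bar just below the balance point.

- **Covers:** I pressed the left cover, then the right. Both lay flat after release and still did in the last picture. The closed fingertips reached about 55 N (left) and 57 N (right) at the bottom of the press. That is more than the covers needed, but below the 120 N wrist limit. The 40 N limit is stated for the arm and gripper body, and I took it not to cover the fingertips.
- **Hood:** I gripped the bar and raised the hood to about 0.865 rad, just past balance and well short of the 1.30 stop. I then eased it back to about 0.71 rad and held it at rest there.
- **Last checks:** The hood angle read 0.714 rad (scene camera), 0.707 rad (top camera) and 0.723 rad from the arm's position, all within 0.60–0.78. The force on the tool was about 3 N and the joint speeds near zero. In the last picture the other items stood where they began.
- **Disagreements:** The bar's arc came out 2.8 mm larger in radius than I had worked out, from a small hinge-position error or slip in the pads. The fingers read about 10 mm open on the 12 mm bar, but the hood followed the gripper throughout.

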